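Tighten a window retaining ring with a two-pin spanner

TASK

Take the two-pin spanner from its stand, fit both its pins into the two holes of the retaining ring recessed in the top of the round measuring cell, and turn the ring clockwise (seen from above) until it comes up against its stop, fully home. Work gently by feel so that the cell is never pressed or wrenched hard, touch the cell with the spanner only, then put the spanner back upright in its stand, pins down. Leave the other things on the bench alone.

Things in the scene. Friction and masses are not known exactly. Their poses are not given: they have to be found in the camera images.
- cell: Round aluminium measuring cell bolted to the bench: housing 80 mm in diameter, 60 mm high, flange 100 mm in diameter, 9 mm thick, hose ports along its own +y and -y (28 mm up, reaching 61 mm from the axis). Origin: centre of its underside on the bench, z up. It is damaged by more than 40 N from the spanner, all contacts added up (turning against friction takes about 12 N, 0.3 N m about 25 N).
- cell_rim (a point): Centre of the cell's open mouth, 60 mm above the bench, level with the rim: a bore 54 mm in diameter in which the steel retaining ring lies recessed. The ring turns stiffly (0.15 N m of friction; it stays where it is left), tightens clockwise from above, sinks 2 mm per radian and meets a hard stop 0.7 to 1.2 rad clockwise of its start, where the torque rises by some 3 N m per rad.
- ring_face (a point): Centre of the ring's upper face on the cell's axis: 53 to 54 mm above the cell's origin at the start, 51.6 mm when home at the stop. It sinks with the ring but does not turn with it (its axes are the cell's). The ring has two round holes 6.3 mm in diameter, 6 mm deep with a solid floor, 16 mm either side of the axis, and a 16 mm hole in the middle over the glass.
- hole_sector (a point): Fixed point of the cell at ring height in the middle of the sector in which one of the two holes starts: the line through the holes stands from 0.1 rad clockwise to 0.9 rad counterclockwise (from above) of the cell's x axis, this point at +0.4 rad, 16 mm from the axis. The exact angle is not measured: find it by sight or feel (pins pressed on with a few N and turned drop in; the ring stays put).
- stand: Grey plastic spanner stand fixed to the bench, 74 (x) x 46 (y) x 30 mm high, with a pocket 48 x 20 mm in its top, 14 mm deep down to a ledge in the middle on which the spanner's bar rests, and wells at both ends for the pins. Origin: centre of its underside, z up.
- spanner: Two-pin spanner with steel bar, 130 to 210 g, standing pins down in the stand. Origin: midway between its two pin tips, z up towards the handle. Pins 4 mm in diameter with round ends, 10 mm long, 16 mm either side along its x axis. In the stand its origin lies 6 mm above the stand's origin, 0 to 1.5 mm off its middle, its x axis along the stand's x within 0.03 rad. Same after a half turn.
- spanner_grip (a point): Middle of the spanner's flat upright white handle, 68 mm above the pin tips; handle 38 (x) x 14 (y) x 40 mm (48 to 88 mm above the tips), gripped from above across its 14 mm, along the spanner's y. Below it a stem 14 mm in diameter and the bar 44 (x) x 16 (y) x 14 mm (10 to 24 mm above the tips), which enters the bore with the pins.
- bench_timer: Bystander: white digital bench timer, 66 x 66 x 20 mm, origin centre of underside.
- vial: Bystander: small glass vial with black cap, 23 mm in diameter, 44 mm high, origin centre of underside.
- bottle: Bystander: laboratory bottle with blue cap, 56 mm in diameter, 105 mm high, origin centre of underside.
- petri_dish: Bystander: petri dish with lid, 89 mm in diameter, 15 mm high, origin centre of underside.
Not all that is in view belongs to the job. What is shaped like the stand but green or red is not meant.

How it is judged (in metres and radians):
On the way, in this order (a step that is already met when the one before it is completed fails the run):
1. both pins of the spanner stand at least 3 mm deep in the ring's holes, while the ring is not home yet (z of spanner in the frame of ring_face below -0.003 m and horizontal distance between spanner and ring_face below 0.004 m and angle between spanner's own z axis and vertical below 0.12 rad and z of ring_face in the frame of cell above 0.0521 m), for 0.1 s.
2. the ring is home (within 0.3 mm of its stop height) with the pins still in its holes (z of ring_face in the frame of cell below 0.0519 m and z of spanner in the frame of ring_face below -0.0015 m and horizontal distance between spanner and ring_face below 0.004 m), for 0.1 s.
At the end, for the whole second after the job is handed in: The ring is home: its face within 0.3 mm of its height at the stop (51.6 mm above the cell's origin). The spanner stands upright (within 0.15 rad) in the stand's pocket, pins down, its pin tips at most 9 mm above the bench and its axis within 6 mm of the stand's middle, at rest (z of ring_face in the frame of cell below 0.0519 m and z of spanner in the frame of stand below 0.009 m and horizontal distance between spanner and stand below 0.006 m and angle between spanner's own z axis and vertical below 0.15 rad and linear speed of spanner below 0.02 m/s); the robot touches nothing.
It fails at once if the spanner presses or wrenches the cell or its ring with more than 40 N (all contacts added up) (contact force between spanner and cell above 40 N).
It fails at once if the gripper or arm touches the cell with more than 2 N (contact force between any of the fingers, the arm and cell above 2 N).
It fails at once if a bystander (timer, vial, bottle, petri dish) is moved by more than 15 mm (distance of any of bench_timer, vial, bottle, petri_dish from where it was at the start of the episode above 0.015 m).
It also fails if it takes over 72 s, if anything falls off the work surface, if the arm or the gripper's body presses on something with over 40 N, if the wrist force passes 120 N, or if a joint passes its speed limit or range.

ROBOT

A 7-joint arm with a two-finger parallel gripper is mounted at the origin on a cart in front of the work surface, level with it; the furniture and walls round the work are solid. World frame = base frame: x ahead of the robot, y to its left, z up, the work surface at z = 0. Lengths are in mm, angles in rad, forces in N, time in s.
With the tool pointing down it reaches from about 400 to 750 mm from the base axis. Payload 19.5 kg.
Tool frame: the origin (TCP) lies on the centre line of the jaws, within the pads' length; the fingertips stand env.nose_length ahead of it and the grasp point (between the pads) lies 6 mm ahead of it (env.nose_length is the distance from the TCP to the fingertips, in mm); z points along the fingers, y is the line along which they close (so a half turn about z gives the same grasp; the last joint's range is limited). The gripper opens to 85 mm and grips with 20 to 120 N. Pads are 22 mm wide; open, the fingers measure 114 mm over their backs; the gripper's body (76 mm by 85 mm) begins 54 mm behind the grasp point. The pads swing forward as they close: fully open they stand 13 mm farther back than shut.
Start: joints at [-1.284, 0.707, -0.028, 1.485, 0.022, 0.951, -0.075], TCP at [185.66, 544.177, 256.268] pointing down, gripper open.
Joint ranges: [-2.71, 2.71], [-0.32, 2.16], [-1.57, 1.52], [0, 2.45], [-1.46, 4.6], [0, 2.02], [-2.83, 2.83]. Speed limits (rad/s): [1.89, 1.89, 2.57, 2.57, 3.01, 3.01, 3.01].

INTERFACE

Orientations are given as a unit quaternion [x, y, z, w].
In Python, from bench import status, vision, finish_job, env gives the robot as it stands. The module is installed in compiled form; this text tells all that it offers.
- The arm moves only by the shell command python3 -m inch 'ROWS'. ROWS is text: rows parted by semicolons, each of 7 numbers parted by spaces: the turn, a rotation vector about the tool's x, y, z in degrees, then the shift along the tool's x, y, z in mm, then the finger opening in mm, from 0 to 85.4. In form: ax ay az x y z jaw; .... A call has 1 to 10 rows; each row is the pose to reach, as a shift and turn from the pose commanded when the call began, along the tool's axes at that moment; what a row does not reach only later rows make up. A row lasts 1/8 s, in which the tool goes at most 62.5 mm and 10.7 degrees, less where a joint would pass 70% of its speed; a pose out of reach is approached as far as the arm can. A call with a gripper value outside its range is refused whole. The fingers move at their own pace and stop on an object; the grip force is fixed at half the most. Time passes only in rows, so rows that repeat a pose let the fingers close. It gives the time, the measured TCP pose, the force, the opening and the grip force at its end, in the units of the state.
- status.observe(): the state, without advancing time (a new reading comes with each control period).
- vision.camera(name): name is "scene" or "top" or "wrist"; returns the picture (400x640x3 uint8, red, green, blue); there is no depth.
- vision.camera_params(name): a dict with "fx", "fy", "cx", "cy" (pixels), "camera_from_world" (4x4, takes a point from world to camera coordinates); the wrist camera has in their place "T_tool_cam" (4x4, takes a point from camera to tool coordinates, whose origin is the TCP and whose axes are the flange's). Camera axes: x right, y down, z forward; pixel columns grow to the right and rows downward; lengths in mm; the calibration is good to about 2 mm. A picture is of the moment at which its call begins: read the wrist's pose just before it. camera_params takes no time and is no camera call.
- finish_job(): hands the job in; it is judged then, once.
The state is a dict: "clock": time; "joints": joint angles; "qvel": joint speeds; "tau": joint torques, N m; "tool_pos": TCP position; "tool_rot": TCP orientation; "force": force on the tool from outside, world axes, zero at the start; "moment": the same for the moment, N m; "gripper_width": finger opening in mm; "finger_force": force on a finger pad.
Only numpy, scipy, OpenCV 4.12 (cv2) and the standard library are available. Lean on these libraries where they do the work, as an engineer would, in place of code of your own. Each camera call takes 0.05 s, during which the arm holds its last target. There are 200 camera calls.

## Working session

There is one attempt and no reset: what is moved stays moved. The work goes in short steps, Python scripts to look and compute and a shell command to move; the robot and the scene stay as the last step left them, time stands still between calls to the robot, and variables do not carry over. Pictures are saved under pics/ and viewed, at most 10 in all, crops included, and the job is handed in when it is done.

```bash
mkdir -p pics; python3 - <<'E'
from bench import status, vision, env
import cv2, numpy as np
s=status.observe(); print(s, env.nose_length)
for n in ("scene","top"):
    im=vision.camera(n); cv2.imwrite(f"pics/{n}0.png",im[...,::-1])
np.set_printoptions(precision=4,suppress=True)
for n in ("scene","top","wrist"): print(n,vision.camera_params(n))
E
```

```text
{'clock': 0.0, 'joints': array([-1.2837326 ,  0.70708026, -0.02763864,  1.48496912,  0.02204437,
        0.95091717, -0.07549546]), 'qvel': array([-0.00053289, -0.00095874, -0.00080849,  0.00124391, -0.00252985,
        0.00039487,  0.00012658]), 'tau': array([ 1.35599930e-03, -8.83240557e+01,  1.23517167e+00, -2.36155057e+01,
        1.69585249e-02,  6.80070341e-03,  2.53135624e-05]), 'tool_pos': array([185.57841471, 543.98869715, 255.84736152]), 'tool_rot': array([ 1.63619667e-01,  9.86523349e-01, -5.31776878e-04, -5.96403338e-05]), 'force': array([-0.44820568, -0.102958  ,  0.29425511]), 'moment': array([ 0.01989539, -0.03998576,  0.01508672]), 'finger_force': 0.0, 'gripper_width': 85.35015532700835} 25.0
scene {'fx': 401.84973448243727, 'fy': 401.84973448243727, 'cx': 331.51970861146475, 'cy': 204.09050924406128, 'camera_from_world': array([[ -0.977 ,   0.2117,   0.0266, 535.0821],
       [  0.0575,   0.381 ,  -0.9228,  93.9618],
       [ -0.2055,  -0.9   ,  -0.3844, 989.3927],
       [  0.    ,   0.    ,   0.    ,   1.    ]])}
top {'fx': 470.68865966026965, 'fy': 470.68865966026965, 'cx': 323.5048594441929, 'cy': 205.1860183717782, 'camera_from_world': array([[  -0.0124,   -0.9997,    0.0188, -112.2689],
       [  -0.9829,    0.0087,   -0.1841,  530.8222],
       [   0.1838,   -0.0207,   -0.9827, 1163.3923],
       [   0.    ,    0.    ,    0.    ,    1.    ]])}
wrist {'fx': 310.37416992139373, 'fy': 310.37416992139373, 'cx': 320.2107213463508, 'cy': 199.69741723560034, 'T_tool_cam': array([[  -0.0006,   -0.9448,   -0.3277,   86.335 ],
       [   1.    ,   -0.0005,   -0.0004,    1.2362],
       [   0.0002,   -0.3277,    0.9448, -116.5003],
       [   0.    ,    0.    ,    0.    ,    1.    ]])}
```

View pics/top0.png

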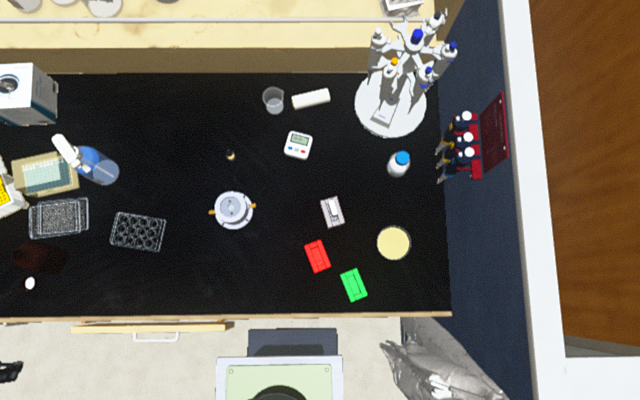

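View pics/scene0.png

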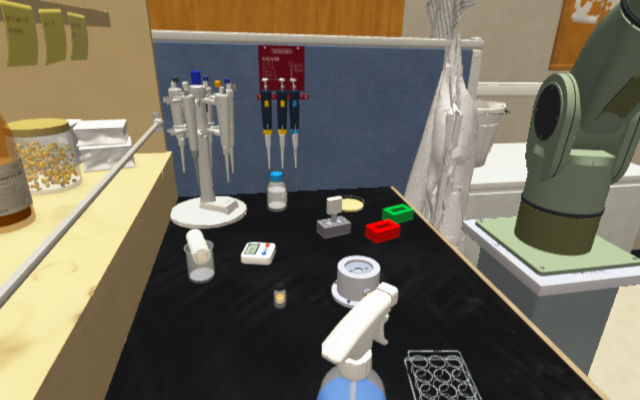

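The top view shows the cell at about (233,210), the grey stand with the spanner at (332,212), and red and green decoys at (317,257) and (354,285). The scene view shows the spanner's handle at (334,205) and the cell at (358,278).

```bash
cat > h.py <<'E'
from bench import status, vision
import cv2, numpy as np
from scipy.spatial.transform import Rotation as R
np.set_printoptions(precision=4,suppress=True)
def cam(n,s=None):
    p=vision.camera_params(n)
    K=np.array([[p['fx'],0,p['cx']],[0,p['fy'],p['cy']],[0,0,1]])
    if n=='wrist':
        T=np.eye(4);T[:3,:3]=R.from_quat(s['tool_rot']).as_matrix();T[:3,3]=s['tool_pos']
        return K,np.linalg.inv(T@p['T_tool_cam'])
    return K,p['camera_from_world']
def ray(K,E,uv,z):
    uv=np.atleast_2d(uv); W=np.linalg.inv(E); c=W[:3,3]
    d=(W[:3,:3]@np.linalg.inv(K)@np.c_[uv,np.ones(len(uv))].T).T
    return c+d*((z-c[2])/d[:,2])[:,None]
def proj(K,E,P):
    P=np.atleast_2d(P); q=(K@(E[:3,:3]@P.T+E[:3,3:])).T
    return q[:,:2]/q[:,2:]
def shot(n,f):
    s=status.observe(); im=vision.camera(n); cv2.imwrite(f"pics/{f}.png",im[...,::-1]); return s,im
def goal(s,pos,yaw_y=None):
    """row (turn deg about tool z, shift tool axes) to reach world pos, tool vertical, tool y along world angle yaw_y"""
    Rm=R.from_quat(s['tool_rot']).as_matrix()
    d=Rm.T@(np.array(pos)-s['tool_pos'])
    out=None
    if yaw_y is not None:
        y=np.array([np.cos(yaw_y),np.sin(yaw_y),0]); z=np.array([0,0,-1.]); best=None
        for sg in(1,-1):
            G=np.c_[np.cross(sg*y,z),sg*y,z]; v=R.from_matrix(Rm.T@G).as_rotvec(degrees=True)
            if best is None or np.linalg.norm(v)<np.linalg.norm(best): best=v
        out=best
    return out,d
E
python3 - <<'E'
from h import *
im=cv2.imread("pics/top0.png"); K,E=cam("top")
def comp(mask,x0,y0,x1,y1):
    m=np.zeros_like(mask); m[y0:y1,x0:x1]=mask[y0:y1,x0:x1]
    c=max(cv2.findContours(m,0,1)[0],key=cv2.contourArea); return cv2.minAreaRect(c)
b=(im.min(2)>75).astype(np.uint8)
st=comp(b,312,190,352,235); print("stand",st, ray(K,E,st[0],30), ray(K,E,cv2.boxPoints(st),30))
w=(im.min(2)>200).astype(np.uint8); hd=comp(w,318,190,346,235); print("handle",hd,ray(K,E,hd[0],94))
ce=comp(b,208,185,262,235); print("cell",ce,ray(K,E,ce[0],30))
hsv=cv2.cvtColor(im,cv2.COLOR_BGR2HSV); o=((hsv[...,1]>120)&(hsv[...,2]>90)).astype(np.uint8)
n,l,sta,c=cv2.connectedComponentsWithStats(o[185:235,200:265]); print(sta,c+[200,185])
for x in c[1:]: print(ray(K,E,x+[200,185],28))
for uv,z in (((300,145),20),((230,155),44),((399,165),100),((394,243),15)): print(ray(K,E,uv,z))
E
```

```text
stand ((332.0160217285156, 211.65121459960938), (29.051984786987305, 18.49304962158203), 72.6459732055664) [[ 515.9912 -140.4118   30.    ]] [[ 545.9127 -106.2945   30.    ]
 [ 560.3201 -152.9539   30.    ]
 [ 486.3009 -174.2656   30.    ]
 [ 472.2595 -128.0387   30.    ]]
handle ((334.5459289550781, 210.64447021484375), (26.162141799926758, 11.045275688171387), 72.34988403320312) [[ 507.4128 -144.2144   94.    ]]
cell ((233.0, 210.0), (38.0, 38.0), 90.0) [[522.7258 117.8803  30.    ]]
[[   0    0   65   50 3202]
 [  50   18    6    5   23]
 [   8   25    7    5   25]] [[232.0147 209.5137]
 [252.913  205.    ]
 [210.88   211.88  ]]
[[535.9135  66.5506  28.    ]]
[[518.6246 175.6011  28.    ]]
[[701.5458 -56.9931  20.    ]]
[[667.4973 126.6919  44.    ]]
[[ 621.606  -308.3706  100.    ]]
[[ 433.6571 -302.3549   15.    ]]
```

```bash
python3 -c "
import cv2
im=cv2.imread('pics/top0.png')[180:240,200:360]
cv2.imwrite('pics/topc.png',cv2.resize(im,None,fx=5,fy=5,interpolation=cv2.INTER_CUBIC))"
```

```text
(no output)
```

View pics/topc.png

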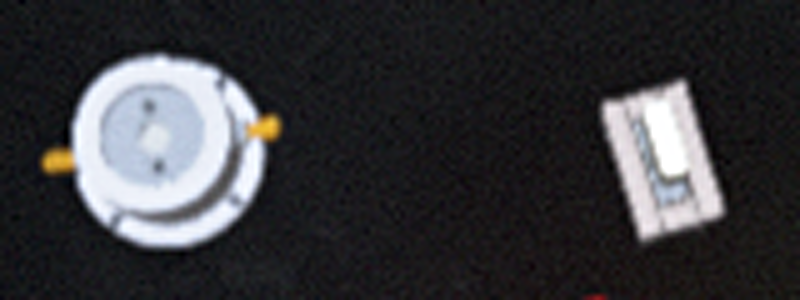

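The crop shows the cell, with its ring's holes at about px (229.8,201) and (231.6,213.4) in the full picture. The spanner's white handle stands in the grey stand.

```bash
python3 - <<'E'
from h import *
K,E=cam("top"); h=ray(K,E,[(229.8,201),(231.6,213.4)],53); print(h,h.mean(0),np.degrees(np.arctan2(*(h[0]-h[1])[1::-1])))
s=status.observe(); print(goal(s,(512,-142,256),np.radians(106.4)))
E
```

```text
[[542.1688 122.6102  53.    ]
 [509.8346 117.2495  53.    ]] [526.0017 119.9298  53.    ] 9.41336307369638
(array([ -0.0506,  -0.0156, -35.2383]), array([-530.4374, -543.8749,    0.4039]))
```

```bash
python3 -m inch '0 0 -10 -345 -193 0 85;0 0 -15 -345 -193 0 85;0 0 -20 -345 -193 0 85;0 0 -25 -345 -193 0 85;0 0 -35.2 -345 -193 0 85;0 0 -35.2 -345 -193 0 85;0 0 -35.2 -345 -193 0 85;0 0 -35.2 -345 -193 0 85;0 0 -35.2 -345 -193 0 85' ; python3 - <<'E'
from h import *
s=status.observe(); print(s['joints'],goal(s,(512,-142,256),np.radians(106.4)))
E
```

```text
clock: 1.23
tool_pos: [449.1, 251.1, 256.2]
tool_rot: [-0.143, 0.99, 0.0, -0.0]
force: [-0.6, 1.4, -0.8]
gripper_width: 85.0
finger_force: 0.0
[-0.416   0.6249 -0.2788  1.6984  0.2155  0.8487  1.0699] (array([ 0.0249, -0.024 ,  0.0353]), array([  50.881 , -394.8134,    0.0813]))
```

```bash
python3 -m inch '0 0 0 51 -395 0 85;0 0 0 51 -395 0 85;0 0 0 51 -395 0 85;0 0 0 51 -395 0 85;0 0 0 51 -395 0 85;0 0 0 51 -395 0 85;0 0 0 51 -395 0 85;0 0 0 51 -395 0 85;0 0 0 51 -395 0 85' ; python3 - <<'E'
from h import *
s,im=shot("wrist","w1"); print(s['joints'],s['tool_pos'],s['force'])
E
```

```text
clock: 2.35
tool_pos: [512.4, -141.5, 256.4]
tool_rot: [-0.143, 0.99, 0.0, 0.0]
force: [-0.3, 0.4, 0.1]
gripper_width: 84.9
finger_force: 0.0
[ 0.3947  0.6545 -0.3416  1.638   0.2638  0.8949  1.8109] [ 512.357  -141.4763  256.3857] [-0.3197  0.3517  0.0569]
```

View pics/w1.png

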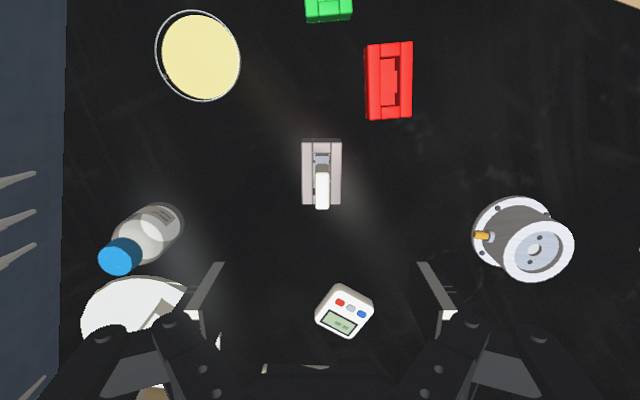

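The wrist view shows the stand at (321,172) with the bright top of the handle at about (322,190). The cell is at (535,250), with its ring's holes visible.

```bash
python3 - <<'E'
from h import *
s=status.observe(); im=cv2.imread("pics/w1.png"); K,E=cam("wrist",s)
def comp(m,x0,y0,x1,y1):
    q=np.zeros(m.shape,np.uint8); q[y0:y1,x0:x1]=m[y0:y1,x0:x1]
    return cv2.minAreaRect(max(cv2.findContours(q,0,1)[0],key=cv2.contourArea))
g=im.min(2); print(g[160:214:3,318:328:4].T)
for t in (225,240):
  r=comp(g>t,305,150,345,215); P=ray(K,E,cv2.boxPoints(r),94); print(r,P.mean(0),P[:,:2])
r=comp(g>90,295,130,350,212); P=ray(K,E,cv2.boxPoints(r),30); print("stand",r,P.mean(0),P[:,:2])
m=(g[200:300,490:590]<0) 
G=cv2.resize(im[185:295,465:585],None,fx=5,fy=5,interpolation=cv2.INTER_CUBIC); cv2.imwrite("pics/w1c.png",G)
G=cv2.resize(im[130:215,290:355],None,fx=6,fy=6,interpolation=cv2.INTER_CUBIC); cv2.imwrite("pics/w1d.png",G)
cv2.imwrite("pics/w1e.png",np.hstack([cv2.resize(im[185:295,465:585],(480,440)),cv2.resize(im[130:215,290:355],(320,440))]))
E
```

```text
[[181 158 114 116 179 244 245 245 245 246 246 246 246 246 246 247 254  37]
 [180 157 116 116 176 244 244 244 245 245 245 245 246 246 246 246 251  42]
 [180 175 115 117 174 243 243 244 244 244 244 244 245 245 245 245 251  50]]
((321.5, 190.5), (35.0, 11.0), 90.0) [ 513.9211 -137.7673   94.    ] [[ 498.8029 -147.5558]
 [ 495.926  -137.8109]
 [ 528.9829 -127.7861]
 [ 531.9725 -137.9164]]
((321.5, 191.0), (11.0, 34.0), 0.0) [ 514.3766 -137.632    94.    ] [[ 531.9725 -137.9164]
 [ 499.7156 -147.2906]
 [ 496.8356 -137.535 ]
 [ 528.9829 -127.7861]]
stand ((321.0, 175.5), (67.0, 40.0), 90.0) [ 517.1741 -137.0793   30.    ] [[ 485.6514 -169.3388]
 [ 473.205  -127.1918]
 [ 548.2297 -103.223 ]
 [ 561.6101 -148.5635]]
```

View pics/w1e.png

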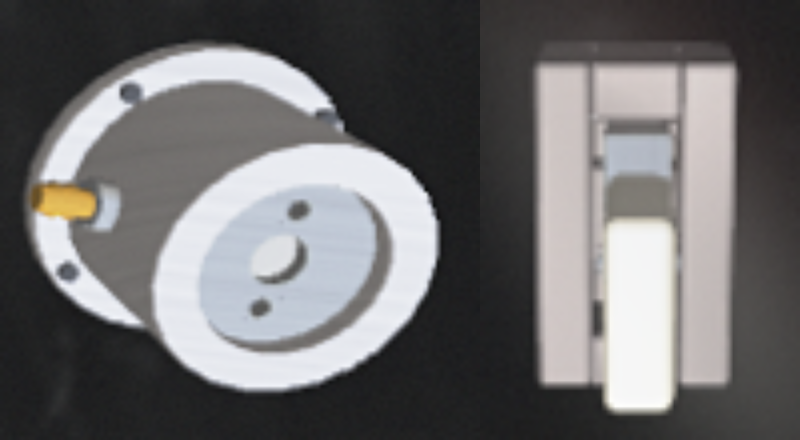

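The crop shows the ring's holes clearly, at about (539.7,237.4) and (530.1,261.6) in the full picture, and the handle standing square in the stand. Before grasping I'll look at the ring from the same relative viewpoint that I'll use for the handle, so that calibration errors cancel.

```bash
python3 -m inch '0 0 7 -87 247 71 85;0 0 7 -87 247 71 85;0 0 7 -87 247 71 85;0 0 7 -87 247 71 85;0 0 7 -87 247 71 85;0 0 7 -87 247 71 85;0 0 7 -87 247 71 85' ; python3 - <<'E'
from h import *
s,im=shot("wrist","w2"); K,E=cam("wrist",s)
x0,y0=[int(v) for v in proj(K,E,(524,119,53))[0]]; print(x0,y0)
cv2.imwrite("pics/w2c.png",cv2.resize(im[y0-60:y0+60,x0-70:x0+70,::-1],None,fx=5,fy=5,interpolation=cv2.INTER_CUBIC))
E
```

```text
clock: 3.28
tool_pos: [526.0, 117.8, 185.6]
tool_rot: [-0.082, 0.997, -0.0, 0.0]
force: [-0.4, 0.5, -0.5]
gripper_width: 85.0
finger_force: 0.0
319 196
```

View pics/w2c.png

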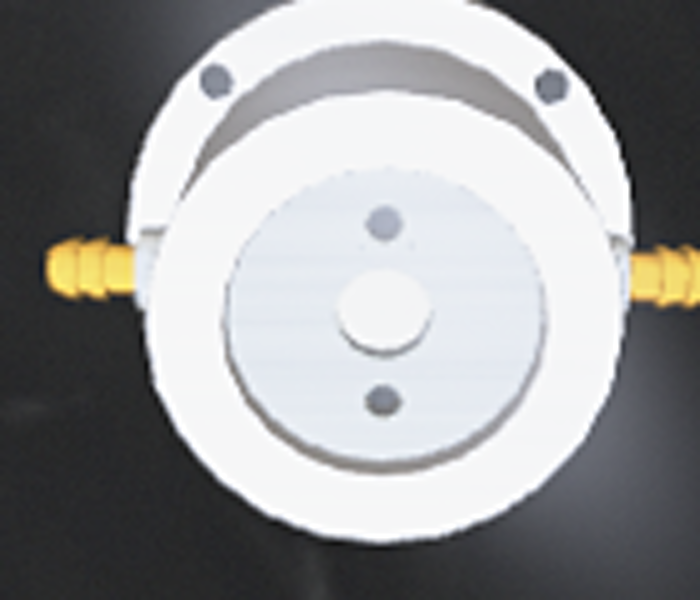

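The crop shows the ring square in view, with holes at about (324,181) and (324,216) in the full picture and the middle hole at (326,199).

```bash
python3 - <<'E'
from h import *
s=status.observe(); im=cv2.imread("pics/w2.png"); K,E=cam("wrist",s); g=im.min(2)
hc=[]
for (u,v) in ((325.8,180.5),(325.4,216)):
    a,b=int(v)-7,int(u)-7; w=g[a:a+16,b:b+16].astype(float); d=np.clip(205-w,0,None)
    yy,xx=np.mgrid[a:a+16,b:b+16]; hc.append((np.sum(xx*d)/d.sum(),np.sum(yy*d)/d.sum())); print(w.min(),w.max(),hc[-1])
P=ray(K,E,hc,53.5); m=P.mean(0); print(P,m,np.linalg.norm(P[0]-P[1]),np.degrees(np.arctan2(*(P[0]-P[1])[1::-1])))
# rim circle
q=cv2.findContours(((g>225)).astype(np.uint8),0,1)[0]; c=max(q,key=cv2.contourArea)[:,0].astype(float)
W=ray(K,E,c,60)[:,:2]; W=W[W[:,0]>m[0]-1000]
for _ in range(6):
    d=np.linalg.norm(W-m[:2],axis=1); 
# fit circle on lower (far) points
lo=c[:,1]>c[:,1].max()-45; X=ray(K,E,c[lo],60)[:,:2]; A=np.c_[2*X,np.ones(len(X))]; so=np.linalg.lstsq(A,(X**2).sum(1),rcond=None)[0]; print("rim",so[:2],np.sqrt(so[2]+so[0]**2+so[1]**2))
Rm=R.from_quat(s['tool_rot']).as_matrix(); print("ring in tool xy",Rm.T@(m-s['tool_pos']))
print(goal(s,(514,-138,226),np.radians(106.4)))
E
```

```text
162.0 236.0 (np.float64(325.2351868732908), np.float64(180.46216955332724))
116.0 235.0 (np.float64(325.0936082474227), np.float64(215.87257731958763))
[[509.1697 120.6619  53.5   ]
 [540.4351 125.8174  53.5   ]] [524.8024 123.2396  53.5   ] 31.687703807297357 -170.63640693647486
rim [524.4798 123.278 ] 38.7109397375254
ring in tool xy [  0.3867   5.9882 132.1376]
(array([-0.032 ,  0.0137, -7.0849]), array([  53.2849, -250.1516,  -40.2379]))
```

```bash
python3 -m inch '0 0 -7.1 53 -250 -40 85;0 0 -7.1 53 -250 -40 85;0 0 -7.1 53 -250 -40 85;0 0 -7.1 53 -250 -40 85;0 0 -7.1 53 -250 -40 85;0 0 -7.1 53 -250 -40 85;0 0 -7.1 53 -250 -40 85' ; python3 - <<'E'
from h import *
s,im=shot("wrist","w3"); K,E=cam("wrist",s); g=im.min(2)
x0,y0=[int(v) for v in proj(K,E,(514,-138,94))[0]]
q=np.zeros(g.shape,np.uint8); q[y0-40:y0+40,x0-16:x0+16]=g[y0-40:y0+40,x0-16:x0+16]>222
c=max(cv2.findContours(q,0,1)[0],key=cv2.contourArea); r=cv2.minAreaRect(c); print(x0,y0,r)
B=cv2.boxPoints(r); P=ray(K,E,B,94); m=P.mean(0); print(P,m)
print(g[y0-30:y0+30:2,x0])
Rm=R.from_quat(s['tool_rot']).as_matrix(); print("handle in tool",Rm.T@(m-s['tool_pos']))
# stand edges
q=np.zeros(g.shape,np.uint8); q[y0-60:y0+20,x0-50:x0+50]=g[y0-60:y0+20,x0-50:x0+50]>90
c=max(cv2.findContours(q,0,1)[0],key=cv2.contourArea); r=cv2.minAreaRect(c); P=ray(K,E,cv2.boxPoints(r),30); print("stand",r,P,P.mean(0))
E
```

```text
clock: 4.2
tool_pos: [514.5, -135.7, 225.3]
tool_rot: [-0.144, 0.99, 0.0, -0.0]
force: [-0.0, 0.8, -0.1]
gripper_width: 85.1
finger_force: 0.0
315 197 ((316.0, 197.5), (39.0, 14.0), 90.0)
[[ 499.0498 -147.9033   94.    ]
 [ 495.7677 -136.8284   94.    ]
 [ 529.0379 -126.8529   94.    ]
 [ 532.4644 -138.4207   94.    ]] [ 514.0799 -137.5013   94.    ]
[132 120 122 120 119 203 241 245 245 246 246 246 246 246 246 246 246 246
 246 246 246 246 246 246 246 250  26  38  35  32]
handle in tool [  0.964   -1.653  131.3075]
stand ((316.5, 179.5), (73.0, 45.0), 90.0) [[ 485.7788 -169.467    30.    ]
 [ 472.9885 -126.3248   30.    ]
 [ 548.0034 -102.444    30.    ]
 [ 561.846  -149.176    30.    ]] [ 517.1542 -136.853    30.    ]
```

```bash
python3 -m inch '0 0 0 1 -1.6 50 85;0 0 0 1 -1.6 100 85;0 0 0 1 -1.6 144 85;0 0 0 1 -1.6 144 60;0 0 0 1 -1.6 144 30;0 0 0 1 -1.6 144 8;0 0 0 1 -1.6 144 8;0 0 0 1 -1.6 144 8;0 0 0 1 -1.6 144 8;0 0 0 1 -1.6 144 8'; python3 -c "
from h import *
s=status.observe();print(s['tool_pos'],s['force'],s['moment'],s['gripper_width'],s['finger_force'])"
```

```text
clock: 5.5
tool_pos: [514.4, -139.1, 82.5]
tool_rot: [-0.143, 0.99, -0.0, 0.001]
force: [-1.3, -0.4, 12.9]
gripper_width: 13.3
finger_force: 58.4
[ 514.4299 -139.0732   82.5216] [-1.3136 -0.4084 12.9193] [0.0452 0.3971 0.022 ] 13.323076049748854 58.37578475475311
```

```bash
python3 -m inch '0 0 0 0 0 -8 8;0 0 0 0 0 -16 8;0 0 0 0 0 -40 8;0 0 0 0 0 -90 8;0 0 0 0 0 -90 8;0 0 0 0 0 -90 8'; python3 -c "
from h import *
s=status.observe();print(s['tool_pos'],s['force'],s['moment'],s['gripper_width'],s['finger_force'])
print(R.from_quat(s['tool_rot']).as_matrix())
print(goal(s,(524.6,123.25,172),np.radians(99.36)))"
```

```text
clock: 6.25
tool_pos: [513.7, -139.0, 171.3]
tool_rot: [-0.143, 0.99, -0.0, -0.0]
force: [-0.8, 0.2, -2.5]
gripper_width: 13.6
finger_force: 58.8
[ 513.7183 -138.981   171.2587] [-0.7801  0.2156 -2.471 ] [0.0146 0.0078 0.0108] 13.586388393040693 58.83554935455322
[[-0.9591 -0.2832 -0.0002]
 [-0.2832  0.9591 -0.0002]
 [ 0.0002 -0.0001 -1.    ]]
(array([-0.0087, -0.0118,  7.0905]), array([-84.6965, 248.4148,  -0.7939]))
```

```bash
python3 -m inch '0 0 7.1 -30 80 0 8;0 0 7.1 -55 140 0 8;0 0 7.1 -70 200 0 8;0 0 7.1 -84.7 248.4 0 8;0 0 7.1 -84.7 248.4 0 8;0 0 7.1 -84.7 248.4 0 8;0 0 7.1 -84.7 248.4 0 8;0 0 7.1 -84.7 248.4 0 8'; python3 - <<'E'
from h import *
s,im=shot("wrist","w4"); K,E=cam("wrist",s)
print(s['tool_pos'],s['force'],goal(s,(524.6,123.25,172),np.radians(99.36)))
x0,y0=[int(v) for v in proj(K,E,(524,119,75))[0]]; print(x0,y0)
cv2.imwrite("pics/w4c.png",cv2.resize(im[100:300,200:440,::-1],None,fx=3,fy=3,interpolation=cv2.INTER_CUBIC))
E
```

```text
clock: 7.25
tool_pos: [524.9, 122.0, 171.2]
tool_rot: [-0.081, 0.997, -0.0, -0.0]
force: [-0.3, 0.4, -1.8]
gripper_width: 13.3
finger_force: 59.3
[524.9065 121.9543 171.1702] [-0.3153  0.4337 -1.8062] (array([-0.0302, -0.0223, -0.1058]), array([ 0.0945,  1.3276, -0.8305]))
314 213
```

View pics/w4c.png

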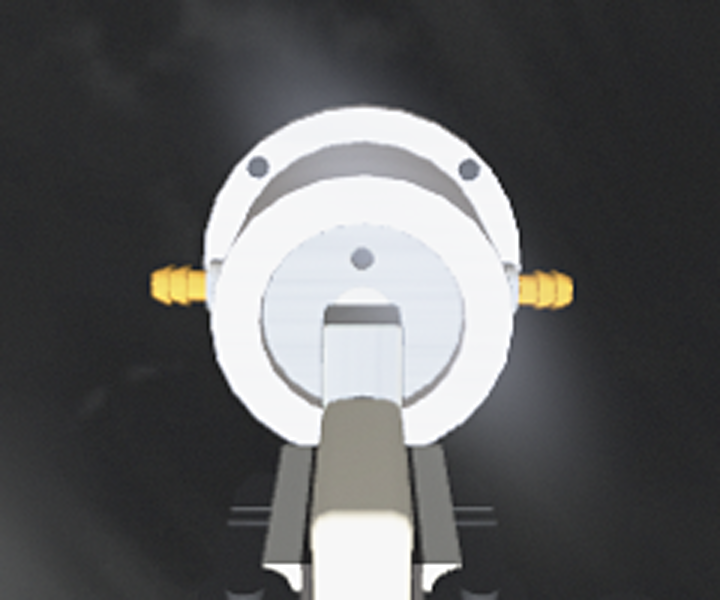

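The bar, the handle and the ring's upper hole are centred on the same column (about 321) in the view, so the lateral alignment is good. Next I go down to just above the ring.

```bash
python3 -m inch '0 0 0 0.1 0 15 8;0 0 0 0.1 0 28 8;0 0 0 0.1 0 36 8;0 0 0 0.1 0 38.5 8;0 0 0 0.1 0 38.5 8;0 0 0 0.1 0 38.5 8'; python3 -c "
from h import *
s=status.observe();print(s['tool_pos'],s['force'],s['moment'])"; python3 -m inch '0 0 0 0 0 0.8 8;0 0 0 0 0 1.6 8;0 0 0 0 0 2.4 8;0 0 0 0 0 2.4 8';python3 -c "
from h import *
s=status.observe();print(s['tool_pos'],s['force'],s['moment'])"
```

```text
clock: 8.05
tool_pos: [524.8, 123.4, 133.1]
tool_rot: [-0.082, 0.997, -0.0, 0.0]
force: [-0.5, -0.3, -2.2]
gripper_width: 13.5
finger_force: 59.3
[524.8321 123.3554 133.1171] [-0.4854 -0.264  -2.2233] [0.0263 0.0019 0.0596]
clock: 8.55
tool_pos: [524.7, 123.3, 130.3]
tool_rot: [-0.082, 0.997, -0.0, -0.0]
force: [0.3, 0.3, -1.4]
gripper_width: 13.3
finger_force: 59.3
[524.6573 123.3086 130.3403] [ 0.3004  0.3294 -1.3512] [-0.0072 -0.0506 -0.0105]
```

```bash
python3 - <<'E'
from h import *
s,im=shot("wrist","w5"); K,E=cam("wrist",s)
print(s['tool_pos'],s['force'])
cv2.imwrite("pics/w5c.png",cv2.resize(im[150:310,240:400,::-1],(600,600),interpolation=cv2.INTER_CUBIC))
E
```

```text
[524.6573 123.3086 130.3403] [ 0.3004  0.3294 -1.3512]
```

View pics/w5c.png

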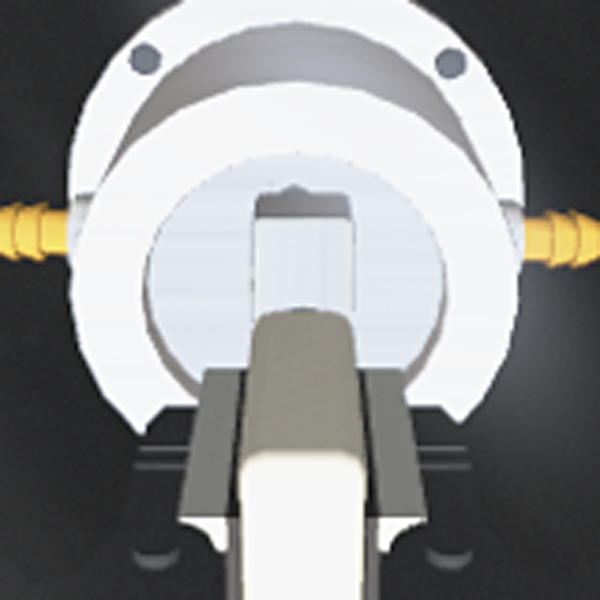

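The view shows the bar centred at column 303 and the bore and hole at about 295 in the crop, so the spanner sits about 1.4 mm too far along tool +y. I'll shift it, then lower gently.

```bash
cat > f.py <<'E'
from h import *
s=status.observe();m=R.from_quat(s['tool_rot']).as_matrix();print("t%.2f"%s['clock'],s['tool_pos'],"F",s['force'],"M",s['moment'],"tool x yaw",np.degrees(np.arctan2(-m[1,0],-m[0,0])))
E
python3 -m inch '0 0 0 0 -1.4 0 8;0 0 0 0 -1.4 0 8;0 0 0 0 -1.4 0 8;0 0 0 0 -1.4 0 8' >/dev/null; python3 f.py; python3 -m inch '0 0 0 0 0 0.4 8;0 0 0 0 0 0.8 8;0 0 0 0 0 1.2 8;0 0 0 0 0 1.2 8'>/dev/null;python3 f.py
```

```text
t9.10 [524.9062 121.9798 130.4015] F [-0.0985  0.2499 -1.7588] M [-0.026   0.0234  0.0455] tool x yaw 9.358287361593174
t9.60 [524.9155 121.9277 129.1807] F [ 0.4862  0.384  -3.0763] M [ 0.046   0.0235 -0.0414] tool x yaw 9.361352663724679
```

```bash
for i in 1 2 ; do python3 -m inch '0 0 0 0 0 0.4 8;0 0 0 0 0 0.8 8;0 0 0 0 0 1.2 8;0 0 0 0 0 1.2 8'>/dev/null;python3 f.py; done
```

```text
t10.10 [524.9096 121.9432 127.9744] F [-0.2167 -0.1267 -1.1868] M [-0.0128  0.0048 -0.0523] tool x yaw 9.362935884041018
t10.60 [524.9144 121.9371 126.7721] F [ 0.1638  0.468  -2.9891] M [-0.0351  0.0243 -0.0227] tool x yaw 9.359365296722284
```

```bash
python3 -m inch '0 0 0 0 0 0.5 8;0 0 0 0 0 1.0 8;0 0 0 0 0 1.5 8;0 0 0 0 0 1.5 8;0 0 0 0 0 1.5 8'>/dev/null;python3 f.py; python3 -m inch '0 0 1.5 0 0 0 8;0 0 3 0 0 0 8;0 0 3 0 0 0 8;0 0 3 0 0 0 8'>/dev/null;python3 f.py
```

```text
t11.22 [524.914  121.9372 125.3091] F [-0.5352  0.4401 -1.6618] M [-0.0021  0.0148 -0.004 ] tool x yaw 9.357350854785093
t11.72 [524.9122 121.9388 125.2908] F [ 0.6666 -0.5301 -1.6328] M [ 0.0093  0.0593 -0.0104] tool x yaw 6.372025488184967
```

```bash
for i in 1 2 3; do python3 -m inch '0 0 1 0 0 0 8;0 0 2 0 0 0.1 8;0 0 3 0 0 0.1 8;0 0 3 0 0 0.1 8'>/dev/null;python3 f.py; done
```

```text
t12.22 [524.9183 122.052  125.2312] F [-0.2     0.8101 -1.4739] M [ 0.2375 -0.0171  0.0997] tool x yaw 3.348011098876667
t12.72 [524.9274 122.0308 125.116 ] F [-0.357   1.6835 -0.049 ] M [ 0.5094 -0.0079  0.1732] tool x yaw 0.34510936110116286
t13.22 [524.9146 122.0274 124.9987] F [-0.4402  2.874   0.0135] M [0.7871 0.0633 0.0958] tool x yaw -2.6603353401240417
```

```bash
for i in 1 2 3; do python3 -m inch '0 0 1.5 0 0.1 0 8;0 0 3 0 0.15 0.1 8;0 0 4 0 0.15 0.15 8;0 0 4 0 0.15 0.15 8'>/dev/null;python3 f.py; done
```

```text
t13.72 [524.9331 122.1481 124.8697] F [-0.1188  3.0715  0.7901] M [0.8349 0.0196 0.1261] tool x yaw -6.653258889766248
t14.22 [524.9546 122.2569 124.721 ] F [ 0.2646  3.1774 -0.0313] M [ 0.7783 -0.0369  0.1792] tool x yaw -10.654876951891598
t14.72 [524.9647 122.3892 124.5519] F [-0.6308  3.0257  0.3594] M [ 0.7358 -0.0276  0.1297] tool x yaw -14.66224683913787
```

```bash
for i in 1 2 3 4; do python3 -m inch '0 0 2 0 0 0.1 8;0 0 3.5 0 0 0.15 8;0 0 5 0 0.1 0.18 8;0 0 5 0 0.1 0.18 8'>/dev/null;python3 f.py; done
```

```text
t15.22 [524.9872 122.5128 124.3655] F [0.6563 2.7244 0.6817] M [ 0.8638 -0.1263  0.119 ] tool x yaw -19.664525131820763
t15.72 [525.0317 122.5828 124.191 ] F [0.6451 3.4804 0.23  ] M [ 0.9264 -0.196   0.1452] tool x yaw -24.667972479841666
t16.23 [525.0824 122.6838 124.0056] F [0.7359 4.0786 0.8352] M [ 0.985  -0.2802  0.0858] tool x yaw -29.668705051538648
t16.73 [525.1244 122.7928 123.8346] F [1.1597 4.0383 0.1725] M [ 1.1192 -0.3951  0.1067] tool x yaw -34.66776247156977
```

```bash
for i in 1 2 3; do python3 -m inch '0 0 1 0 0.2 0.05 8;0 0 2 0 0.3 0.1 8;0 0 3 0 0.3 0.1 8;0 0 3 0 0.3 0.1 8'>/dev/null;python3 f.py; done
```

```text
t17.23 [525.2386 122.9459 123.6967] F [0.643  2.8267 1.4527] M [ 0.786  -0.195   0.0912] tool x yaw -37.66297009322587
t17.73 [525.3885 123.1626 123.6023] F [-0.5696  1.2169  1.3326] M [0.3903 0.0973 0.1424] tool x yaw -40.66156188083331
t18.23 [525.5612 123.3795 123.4972] F [-1.1627 -0.2749  2.4768] M [0.0217 0.4595 0.254 ] tool x yaw -43.65978969798392
```

```bash
for i in 1 2; do python3 -m inch '0 0 0.5 0 0 0 8;0 0 1 0 0 0 8;0 0 1 0 0 0 8'>/dev/null;python3 f.py; done
```

```text
t18.60 [525.5984 123.4251 123.5202] F [-1.9521 -0.5429  3.4048] M [-0.1874  0.5035  0.2484] tool x yaw -44.64988005223634
t18.98 [525.6295 123.4388 123.5047] F [-1.6901 -0.6407  2.8047] M [-0.1726  0.5627  0.3184] tool x yaw -45.6483957314934
```

The torque rises at about 0.05 N m per degree, which matches the stop, so the ring is home. I'll relieve the pins and lift out.

```bash
python3 -m inch '0 0 -2 0 0 0 8;0 0 -4 0 0 0 8;0 0 -4 0 0 0 8'>/dev/null; python3 f.py; python3 -m inch '0 0 0 0 0 -1 8;0 0 0 0 0 -2 8;0 0 0 0 0 -3 8;0 0 0 0 0 -3 8'>/dev/null;python3 f.py;  python3 -m inch '0 0 0 0 0 -1 8;0 0 0 0 0 -2 8;0 0 0 0 0 -4 8;0 0 0 0 0 -4 8'>/dev/null;python3 f.py
```

```text
t19.35 [525.615  123.3739 123.484 ] F [-1.3768 -1.1432  2.1199] M [-0.2298  0.6121  0.0997] tool x yaw -41.60316667206649
t19.85 [525.8476 123.518  126.7602] F [-1.2266 -0.4372  0.1691] M [-0.058   0.3576  0.0426] tool x yaw -41.64793941309921
t20.35 [525.7674 123.5138 130.7076] F [-0.2762 -0.1893 -2.5525] M [-0.0126  0.027   0.0389] tool x yaw -41.64046351588499
```

```bash
python3 -m inch '0 0 0 0 0 -20 8;0 0 0 0 0 -45 8;0 0 0 0 0 -45 8;0 0 0 0 0 -45 8'>/dev/null; python3 f.py; python3 - <<'E'
from h import *
s,im=shot("wrist","w6"); print(s['joints'],goal(s,(514.2,-139.0,172),np.radians(106.45)))
cv2.imwrite("pics/w6c.png",cv2.resize(im[100:300,200:440,::-1],None,fx=3,fy=3))
E
```

```text
t20.85 [525.427  123.4474 174.8988] F [ 0.2482 -0.1246 -2.1231] M [ 0.0368 -0.0044  0.0161] tool x yaw -41.63657174736852
[-0.3222  0.7686  0.0605  1.7168 -0.0687  0.659   0.6198] (array([ -0.0232,  -0.0373, -58.0866]), array([-165.9812, -203.6038,    2.9704]))
```

View pics/w6c.png

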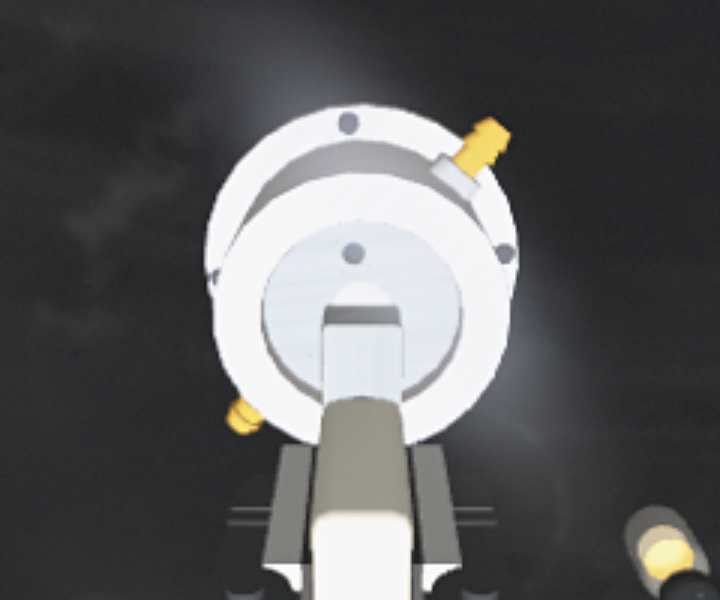

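The picture shows the ring's hole at (353,253) in the crop, so the ring has turned about 0.74 rad clockwise from its start. That fits the stop I felt at over 0.3 N m. The spanner still sits straight in the jaws. Next I return it to the stand.

```bash
python3 -m inch '0 0 -8 -30 -40 3 8;0 0 -17 -60 -75 3 8;0 0 -27 -90 -110 3 8;0 0 -37 -120 -145 3 8;0 0 -47 -145 -180 3 8;0 0 -58.1 -166 -203.6 3 8;0 0 -58.1 -166 -203.6 3 8;0 0 -58.1 -166 -203.6 3 8;0 0 -58.1 -166 -203.6 3 8;0 0 -58.1 -166 -203.6 3 8'>/dev/null; python3 f.py; python3 -c "
from h import *
s=status.observe(); print(goal(s,(514.4,-139.0,83),np.radians(106.45)))"
```

```text
t22.15 [ 514.5575 -138.2411  172.5215] F [-0.6643  0.6277 -2.3938] M [0.0027 0.0128 0.0062] tool x yaw 16.487620545615982
(array([ 0.001 , -0.0052,  0.0376]), array([ 0.3582, -0.6846, 89.5215]))
```

```bash
python3 -m inch '0 0 0 0.1 0 30 8;0 0 0 0.1 0 55 8;0 0 0 0.1 0 60 8;0 0 0 0.1 0 60 8;0 0 0 0.1 0 60 8'>/dev/null; python3 f.py
```

```text
t22.77 [ 514.7172 -139.0546  113.4508] F [-0.472   0.4465 -1.7099] M [-0.015  -0.0494 -0.0261] tool x yaw 16.4555649551485
```

```bash
python3 -m inch '0 0 0 0.2 0 8 8;0 0 0 0.2 0 15 8;0 0 0 0.2 0 20 8;0 0 0 0.2 0 24 8;0 0 0 0.2 0 27 8;0 0 0 0.2 0 27 8'>/dev/null; python3 f.py;  python3 -m inch '0 0 0 0 0 1 8;0 0 0 0 0 2 8;0 0 0 0 0 3 8;0 0 0 0 0 3 8'>/dev/null; python3 f.py
```

```text
t23.52 [ 514.1095 -139.0463   85.4236] F [ 0.0514  0.3563 -2.3888] M [-0.0417  0.0078  0.042 ] tool x yaw 16.46389603766796
t24.02 [ 514.1902 -139.097    82.5898] F [0.3218 0.3017 0.0318] M [-0.0454  0.0123  0.0226] tool x yaw 16.457432229909525
```

```bash
python3 -m inch '0 0 0 0 0 0.3 8;0 0 0 0 0 0.3 8;0 0 0 0 0 0.3 30;0 0 0 0 0 0.3 60;0 0 0 0 0 0.3 85;0 0 0 0 0 0.3 85;0 0 0 0 0 0.3 85'>/dev/null; python3 f.py;  python3 -m inch '0 0 0 0 0 -30 85;0 0 0 0 0 -80 85;0 0 0 0 0 -130 85;0 0 0 0 0 -143 85;0 0 0 0 0 -143 85;0 0 0 0 0 -143 85;0 0 0 0 0 -143 85'; python3 - <<'E'
from h import *
s,im=shot("wrist","w7"); 
cv2.imwrite("pics/w7c.png",cv2.resize(im[120:240,240:400,::-1],None,fx=4,fy=4,interpolation=cv2.INTER_CUBIC))
K,E=cam("wrist",s); g=im.min(2)
q=np.zeros(g.shape,np.uint8); q[150:240,295:340]=g[150:240,295:340]>222
c=max(cv2.findContours(q,0,1)[0],key=cv2.contourArea); r=cv2.minAreaRect(c); print(r,ray(K,E,r[0],94))
E
```

```text
t24.90 [ 514.1661 -139.083    82.2427] F [0.3563 0.239  0.1889] M [ 0.0189 -0.0372  0.0322] tool x yaw 16.460082152272825
clock: 25.78
tool_pos: [513.8, -138.9, 224.2]
tool_rot: [-0.143, 0.99, 0.0, -0.001]
force: [0.5, -0.0, -0.6]
gripper_width: 84.9
finger_force: 0.0
((319.5, 199.5), (39.0, 13.0), 90.0) [[ 513.2951 -137.6393   94.    ]]
```

View pics/w7c.png

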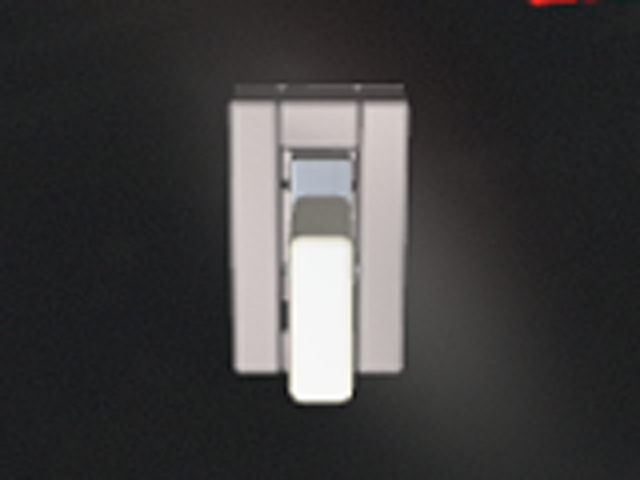

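The spanner stands upright in the stand, within about 1 mm of where it started. I'll hand the job in.

```bash
python3 -c "
from bench import finish_job
print(finish_job())"
```

```text
the job is handed in; nothing more can be done
None
```

I turned the ring about 0.74 rad clockwise until the torque rose to about 0.3 N m, which I took as its stop. I inferred "home" from that and did not measure the ring's height. The spanner is back upright in its stand, and I handed the job in at about 26 s; no verdict was shown.

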